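# Cover the sample port and hold the shutter open at the red band

### The job

The sample is loaded in the grey test chamber: put the black lid with the metal knob on the chamber's round port so that it sits fully home, and let go of it. Only then pull the chamber's spring-return shutter handle out until its yellow pointer stands over the red band on the scale, and keep it there: finish while still holding the handle, because the spring pulls it back in when let go. The shutter must never be opened while the port is uncovered, and everything else on the bench stays where it is.

Things in the scene. Friction and masses are not known exactly. Their poses are not given: they have to be found in the camera images.
- unit: Grey fixed chamber, 140 mm (x) by 170 mm (y), flat top 95 mm high. Origin: centre of underside. The shutter rod comes out of its -x face (blue stripe above), 70 mm from the origin. A white scale tongue (32 mm wide, top 50 mm above the bench) runs from that face along -x, out to 220 mm from the origin, centred 61 mm to the -y side.
- port (a point): Centre of the mouth of the round port on top of the chamber, at the top of its steel collar, 109 mm above the bench and straight above the chamber's origin. Collar 80 mm outside and 58 mm inside diameter, 14 mm tall, inner floor 12 mm below the mouth; a copper sample lies in it.
- lid_mid (a point): Loose black lid, 52 mm tall, upright on the bench at the start: plug 48 mm dia. and 8 mm tall, disc 74 mm dia. and 8 mm thick, on top an aluminium knob 22 mm dia. and 36 mm tall. 0.08 to 0.17 kg. This point: on its axis, 26 mm above its underside; z up through the knob. Grip the knob's upper part. Fully home, the plug is in the port, the disc on the collar, this point 18 mm above port.
- shutter (a joint): How far the shutter is pulled out, in m: 0 fully in (start), grows as it is pulled along the chamber's -x, end stop at 0.080, which is past the band. The spring pulls it in with about 4 N at 0 rising to about 10 N at 0.055 (110 N/m), and it returns to 0 when let go.
- shutter_handle (a point): Grip point of the shutter's black upright paddle, 20 mm below its top. Paddle 12 mm thick along the chamber's x (the pulling direction), 40 mm wide, from 55 to 125 mm above the bench; fully in, 60 mm of free gap to the chamber's face. An 8 mm rod joins it to the face, 70 mm above the bench. Pinch it from above, fingers before and behind, tips above 80 mm.
- shutter_pointer (a point): Yellow pointer, a 4 mm wide bar from the paddle's foot to the chamber's -y side, moving with the paddle over the scale tongue. This point: middle of the bar over the tongue's middle line, 56 mm above the bench; in the chamber's x it is level with the middle of the paddle.
- band_mid (a point): Centre of the red band across the white scale tongue, 14 mm wide along the chamber's x, 51 mm above the bench; its x axis is parallel to the chamber's. Fixed in a run; from run to run 28 to 55 mm farther out (along the chamber's -x) than the pointer at rest. The pull is right when the pointer stands over this band.
- tape: Bystander: roll of green tape lying flat, 92 mm in diameter, 26 mm high; origin at the centre of its underside.
- jar: Bystander: small amber glass jar with a white cap, 56 mm in diameter, 65 mm high; origin at the centre of its underside.
- wash: Bystander: white plastic bottle with green label, 72 mm in diameter, 170 mm high; origin at the centre of its underside.
- pencup: Bystander: grey cup with pens, 76 mm in diameter, 145 mm high with the pens; origin at the centre of its underside.
- notebooks: Bystander: stack of notebooks, 110 by 150 mm, 30 mm high; origin at the centre of its underside.
- tray: Bystander: yellow open tray with copper samples, 120 by 160 mm, 40 mm high; origin at the centre of its underside.
- beaker: Bystander: small glass beaker, 60 mm in diameter, 80 mm high; origin at the centre of its underside.
Not all that is in view belongs to the job. What is meant by the part that bears lid_mid is not blue, and is the smaller of those in its own colour.

How it is judged:
By the outcome, as a careful person would: the job done as asked, in the order asked, and still so for the second after the job is handed in, while the arm keeps its last pose, push and grip.
It also fails if it takes over 59 s, if anything falls off the work surface, if the arm or the gripper's body presses on something with over 40 N, if the wrist force passes 120 N, or if a joint passes its speed limit or range.

### The arm

A 7-joint arm with a two-finger parallel gripper is mounted at the origin on the work surface. World frame = base frame: x ahead of the robot, y to its left, z up, the work surface at z = 0. Lengths are in m, angles in rad, forces in N, time in s.
With the tool pointing down it reaches from about 0.35 to 0.775 m from the base axis. Payload 3.1 kg.
Tool frame: the origin (TCP) lies at the very end of the fingers, on their centre line; the grasp point (between the pads) lies 19 mm behind it; z points along the fingers, y is the line along which they close (so a half turn about z gives the same grasp; the last joint's range is limited). The gripper opens to 85 mm and grips with 20 to 120 N. Pads are 22 mm wide; open, the fingers measure 114 mm over their backs; the gripper's body (76 mm by 85 mm) begins 54 mm behind the grasp point. The pads swing forward as they close: fully open they stand 13 mm farther back than shut.
Start: joints at [-1.331, 0.311, 0.014, 1.512, -0.004, 1.319, -0.027], TCP at [0.153, 0.528, 0.231] pointing down, gripper open.
Joint ranges: [-2.7, 2.7], [-0.3, 1.91], [-1.27, 1.3], [0.12, 2.57], [-1.44, 4.58], [0.2, 2.03], [-3.05, 3.05]. Speed limits (rad/s): [2.79, 2.79, 3.14, 3.14, 3.14, 3.14, 3.14].

### API

Orientations are given as a unit quaternion [w, x, y, z].
In Python, from station import robot gives the robot as it stands. The module is installed in compiled form; this text tells all that it offers.
- The arm moves only by the shell command python3 -m jog 'ROWS' [FORCE]. ROWS is text: rows parted by semicolons, each of 5 numbers parted by spaces: the shift along the tool's x, y, z in units of 40 mm (1.0 is 40 mm), then the turn about the tool's z in degrees, then the finger opening in mm, from 0 to 85.4. In form: dx dy dz roll claw; .... A call has 1 to 10 rows; each row is the pose to reach, as a shift and turn from the pose commanded when the call began, along the tool's axes at that moment; what a row does not reach only later rows make up. A row lasts 1/10 s, in which the tool goes at most 50 mm and 8.59 degrees, less where a joint would pass 70% of its speed; a pose out of reach is approached as far as the arm can. A call with a gripper value outside its range is refused whole. The fingers move at their own pace and stop on an object; FORCE is the grip in N (left out, the last holds). Time passes only in rows, so rows that repeat a pose let the fingers close. It gives the time, the measured TCP pose, the force, the opening and the grip force at its end, in the units of the state.
- robot.get_obs(): the state, without advancing time (a new reading comes with each control period).
- robot.camera(name): name is "scene" or "top" or "wrist"; returns (picture, depth): 384x512x3 uint8, red, green, blue; 384x512 float32, m along the optical axis (not along the pixel's ray), 0 where there is no reading.
- robot.camera_model(name): a dict with "K" (3x3 intrinsics, pixels), "R" (3x3) and "t" (3): a world point X has camera coordinates R X + t. Camera axes: x right, y down, z forward; pixel columns grow to the right and rows downward; lengths in m; the calibration is good to about 2 mm. A picture is of the moment at which its call begins: read the wrist's pose just before it. camera_model takes no time and is no camera call; for the wrist camera it gives the pose at the moment of the call.
- robot.close_job(): hands the job in; it is judged then, once.
Trained networks look in the newest picture that a camera, given by its name, has taken for a name from the list of things; names that differ only in an ending like _2 or _b are one class to them, and where a whole thing is asked for, a point or a joint stands for the part that bears it (a point fixed in the world has none). Each returns a list of dicts, best first, with "score" (0 to 1); they miss things now and then, are a little off and sometimes report something else, mostly with a low value. They report only what shows in the picture. A call takes as long as a camera call. They do not tell look-alikes from the thing itself.
- robot.search_frame(thing, camera): "box" ([centre column, centre row, width, height] in pixels, round what is visible of it).
- robot.outline_of(thing, camera): "mask" (384x512 bool, what is visible of it) and "box" ([centre column, centre row, width, height] in pixels, round what is visible of it).
The state is a dict: "time_s": time; "joint_positions": joint angles; "qvel": joint speeds; "tau": joint torques, N m; "tool_pos": TCP position; "tool_rot": TCP orientation; "wrist_force": force on the tool from outside, world axes, zero at the start; "wrist_torque": the same for the moment, N m; "gripper_width": opening from 0.0 (shut) to 1.0 (fully open); "gripper_force": force on a finger pad.
Only numpy, scipy, OpenCV 4.12 (cv2) and the standard library are available. Lean on these libraries where they do the work, as an engineer would, in place of code of your own. Each camera call takes 0.05 s, during which the arm holds its last target. There are 200 camera calls.

## Working session

There is one attempt and no reset: what is moved stays moved. The work goes in short steps, Python scripts to look and compute and a shell command to move; the robot and the scene stay as the last step left them, time stands still between calls to the robot, and variables do not carry over. Pictures are saved under pics/ and viewed, at most 10 in all, crops included, and the job is handed in when it is done.

```bash
mkdir -p pics
cat > h.py <<'E'
import numpy as np, cv2
from station import robot
def px2w(cam,u,v,d,m=None):
    m=m or robot.camera_model(cam); K,R,t=map(np.array,(m["K"],m["R"],m["t"]))
    p=np.stack([(np.asarray(u)-K[0,2])/K[0,0]*d,(np.asarray(v)-K[1,2])/K[1,1]*d,np.asarray(d)*1.0],-1)
    return (p-t)@R
def cloud(cam,depth,mask):
    v,u=np.nonzero(mask&(depth>0)); return px2w(cam,u,v,depth[v,u]),u,v
E
python3 - <<'E'
from h import *
im={}
for c in ("scene","top"):
    p,d=robot.camera(c); np.save(f"pics/{c}_d.npy",d); cv2.imwrite(f"pics/{c}0.png",p[:,:,::-1]); im[c]=p
    for th in ("unit","lid_mid","shutter_handle","shutter_pointer"):
        for r in robot.outline_of(th,c):
            P,u,v=cloud(c,d,r["mask"]); 
            print(c,th,round(r["score"],2),np.round(r["box"]),len(P),np.round(np.median(P,0),3) if len(P) else "",np.round(np.percentile(P,[2,98],0),3).tolist() if len(P) else "")
big=np.hstack([im["top"],im["scene"]])[:,:,::-1]
cv2.imwrite("pics/a.png",cv2.resize(im["top"][:,:,::-1],(800,600)));cv2.imwrite("pics/b.png",cv2.resize(im["scene"][:,:,::-1],(800,600)))
o=robot.get_obs();print(o)
E
```

```text
scene unit 0.64 [277. 206.  93.  63.] 2825 [0.568 0.164 0.093] [[0.453, -0.023, -0.001], [0.622, 0.246, 0.111]]
scene unit 0.41 [184. 226.  54.  46.] 1354 [ 0.76  -0.157  0.029] [[0.702, -0.238, 0.007], [0.814, -0.088, 0.035]]
scene lid_mid 0.8 [145. 170.  22.  22.] 515 [ 0.633 -0.41   0.023] [[0.579, -0.466, 0.016], [0.673, -0.37, 0.076]]
scene lid_mid 0.76 [181. 184.  20.  14.] 269 [ 0.62  -0.261  0.017] [[0.583, -0.298, 0.008], [0.649, -0.232, 0.054]]
scene lid_mid 0.72 [206. 197.  22.  22.] 273 [ 0.627 -0.147  0.016] [[0.589, -0.183, 0.01], [0.655, -0.118, 0.054]]
scene lid_mid 0.44 [393. 221.  56.  52.] 1775 [0.408 0.504 0.007] [[0.333, 0.424, -0.002], [0.476, 0.581, 0.042]]
scene shutter_pointer 0.71 [263. 188.   5.  22.] 91 [0.547 0.045 0.105] [[0.496, 0.025, 0.001], [0.563, 0.05, 0.127]]
top unit 0.87 [235. 190.  98.  59.] 3211 [0.541 0.16  0.094] [[0.448, -0.021, 0.04], [0.616, 0.242, 0.112]]
top unit 0.26 [249. 181.  27.  31.] 182 [0.545 0.044 0.072] [[0.522, 0.032, -0.003], [0.609, 0.093, 0.127]]
top lid_mid 0.92 [400. 167.  33.  35.] 839 [ 0.62  -0.413  0.022] [[0.577, -0
[... 560 characters left out ...]
31092733,  0.01399178,  1.51154956, -0.00443987,
        1.31922514, -0.02719272]), 'qvel': array([-7.84603698e-04, -2.45189486e-03,  4.61284066e-05,  1.10199990e-04,
       -2.10589922e-03,  2.57789513e-03, -1.09858375e-03]), 'tau': array([-2.84561452e-05, -3.79441166e+01,  1.45756127e-01, -2.30623859e+01,
        1.23006324e-02,  3.44459026e-03, -1.13479018e-05]), 'tool_pos': array([0.15290328, 0.52830031, 0.23126872]), 'tool_rot': array([-1.41319413e-05,  1.40402173e-01,  9.90094555e-01, -3.78964679e-05]), 'wrist_force': array([ 0.76506532, -0.21049628, -0.29444266]), 'wrist_torque': array([-0.01677957,  0.03640726, -0.00811274]), 'gripper_force': 0.0, 'gripper_width': 1.0017958012428418}
```

View pics/a.png

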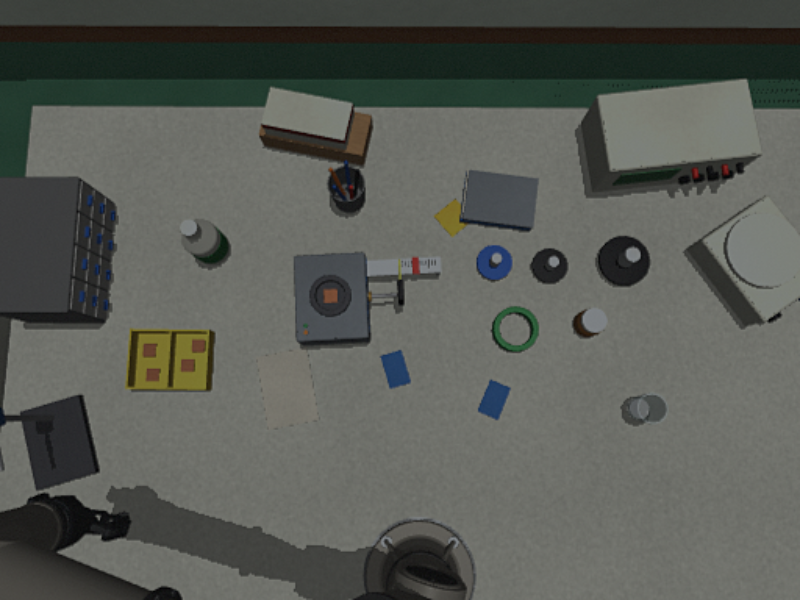

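```bash
python3 -c "
import cv2;i=cv2.imread('pics/top0.png')[135:225,180:430];cv2.imwrite('pics/c.png',cv2.resize(i,(800,288),interpolation=cv2.INTER_CUBIC))"
```

```text
(no output)
```

View pics/c.png

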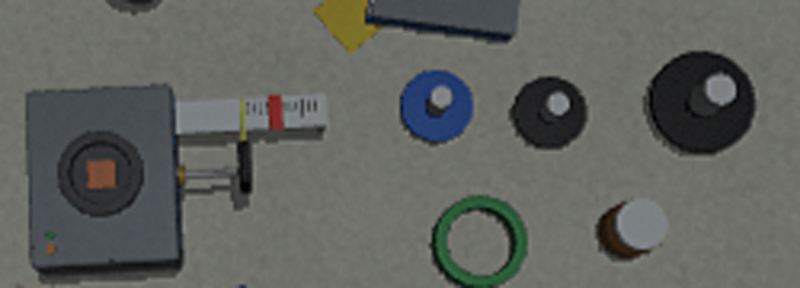

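The lid candidates in the top view (512x384 pixels) are blue (316,167), small black (352,171) and large black (400,167). The description picks the small black one at (352,171), and the close crop confirms it. The chamber's -x points along world -y.

Run:
```python
from h import *
def circ(P):
    (x,y),r=cv2.minEnclosingCircle(P[:,:2].astype(np.float32)); return np.round([x,y,r],4)
for c in("top","scene"):
    d=np.load(f"pics/{c}_d.npy"); img=cv2.imread(f"pics/{c}0.png"); P,u,v=cloud(c,d,d>0); col=img[v,u].astype(int)
    def box(x0,x1,y0,y1,z0,z1): return (P[:,0]>x0)&(P[:,0]<x1)&(P[:,1]>y0)&(P[:,1]<y1)&(P[:,2]>z0)&(P[:,2]<z1)
    k=box(.57,.67,-.32,-.21,.045,.06); print(c,"knob",k.sum(),P[k].mean(0).round(4))
    k=box(.57,.67,-.32,-.21,.010,.022); print("disc",k.sum(),circ(P[k]))
    k=box(.45,.63,.07,.25,.104,.116); print("collar",k.sum(),P[k].mean(0).round(4),circ(P[k]))
    k=box(.40,.68,.05,.27,.088,.1); r=cv2.minAreaRect(P[k][:,:2].astype(np.float32)); print("top",k.sum(),r, np.median(P[k][:,2]))
    k=box(.48,.62,.0,.07,.115,.135); print("paddle",k.sum(),P[k].mean(0).round(4),P[k].min(0).round(3),P[k].max(0).round(3))
    q=box(.55,.66,-.10,.09,.035,.07)
    k=q&(col[:,2]>1.8*col[:,1])&(col[:,2]>90); print("red",k.sum(),P[k].mean(0).round(4),P[k].min(0).round(3),P[k].max(0).round(3))
    k=q&(col[:,2]>1.35*col[:,0])&(col[:,1]>1.35*col[:,0]); print("yel",k.sum(),P[k].mean(0).round(4),P[k].min(0).round(3),P[k].max(0).round(3))
```

```text
top knob 41 [ 0.614  -0.2665  0.0514]
disc 323 [ 0.6142 -0.2675  0.0371]
collar 249 [0.5337 0.1754 0.1083] [0.5335 0.1755 0.0401]
top 2191 ((0.5339506268501282, 0.17527590692043304), (0.17090433835983276, 0.14132995903491974), 3.4955193996429443) 0.09443738478022463
paddle 54 [0.5409 0.0397 0.1237] [0.522 0.035 0.116] [0.56  0.047 0.128]
red 40 [0.6055 0.0116 0.051 ] [0.59  0.007 0.045] [0.621 0.016 0.056]
yel 17 [0.5958 0.0434 0.0563] [0.577 0.041 0.047] [0.615 0.045 0.065]
scene knob 27 [ 0.6162 -0.2661  0.0512]
disc 214 [ 0.6157 -0.2654  0.0379]
collar 198 [0.5359 0.1769 0.1085] [0.5343 0.1768 0.0416]
top 1522 ((0.5354605913162231, 0.17567530274391174), (0.17152337729930878, 0.14096106588840485), 3.366035223007202) 0.09479786607755065
paddle 41 [0.5454 0.0417 0.1228] [0.523 0.035 0.115] [0.563 0.047 0.129]
red 28 [0.6085 0.012  0.0505] [0.59  0.006 0.045] [0.624 0.018 0.054]
yel 24 [0.5906 0.0395 0.0571] [0.561 0.011 0.046] [0.615 0.046 0.065]
```

The measurements agree with the given sizes: collar z 0.108, disc radius 37 mm, paddle top about 0.124. The chamber is at (0.534, 0.176), and its -x direction is (0.06, -0.998). The band is about 32 mm out from the pointer. I'll move towards the lid and roll so the fingers close along the chamber's x.

```bash
python3 -m jog '-8.3 -8 0 -6.5 85;-8.3 -8 0 -13 85;-8.3 -8 0 -19.5 85;-8.3 -8 0 -19.5 85;-8.3 -8 0 -19.5 85;-8.3 -8 0 -19.5 85;-8.3 -8 0 -19.5 85;-8.3 -8 0 -19.5 85;-8.3 -8 0 -19.5 85;-8.3 -8 0 -19.5 85' 40
cat >> h.py <<'E'
from scipy.spatial.transform import Rotation as Ro
def togo(target,yaw=93.4):
    o=robot.get_obs(); q=o["tool_rot"]; M=Ro.from_quat([q[1],q[2],q[3],q[0]]).as_matrix()
    y=np.degrees(np.arctan2(M[1,1],M[0,1])); e=(yaw-y+90)%180-90
    print("t",round(o["time_s"],2),"pos",o["tool_pos"].round(4),"z",M[:,2].round(3),"go",(M.T@(np.array(target)-o["tool_pos"])/.04).round(3),"roll",round(-e,2),"F",o["wrist_force"].round(1),"w",round(o["gripper_width"],3),"gf",round(o["gripper_force"],1))
E
python3 -c "
from h import *;togo([.615,-.266,.2])"
```

```text
time_s: 1.5
tool_pos: [0.3855, 0.1224, 0.232]
tool_rot: [0.001, -0.024, 1.0, -0.001]
wrist_force: [-0.3, 0.2, -0.6]
gripper_width: 0.992
gripper_force: 0.0
t 1.5 pos [0.3855 0.1224 0.232 ] z [ 0.003 -0.002 -1.   ] go [-5.266 -9.97   0.83 ] roll -0.67 F [-0.3  0.2 -0.6] w 0.992 gf 0.0
```

```bash
python3 -m jog '-5.27 -9.95 0.8 0 85;-5.27 -9.95 0.8 0 85;-5.27 -9.95 0.8 0 85;-5.27 -9.95 0.8 0 85;-5.27 -9.95 0.8 0 85;-5.27 -9.95 0.8 0 85;-5.27 -9.95 0.8 0 85;-5.27 -9.95 0.8 0 85;-5.27 -9.95 0.8 0 85;-5.27 -9.95 0.8 0 85' >/dev/null
python3 -m jog '0 0 0 0 60;0 0 0 0 60;0 0 0 0 60'
python3 - <<'E'
from h import *
togo([.615,-.266,.1]); m=robot.camera_model("wrist"); p,d=robot.camera("wrist"); cv2.imwrite("pics/w1.png",p[:,:,::-1])
P,u,v=cloud("wrist",d,d>0)
near=(abs(P[:,0]-.615)<.06)&(abs(P[:,1]+.266)<.06)
for z0,z1 in((.044,.06),(.010,.022)):
    k=near&(P[:,2]>z0)&(P[:,2]<z1)
    if k.sum(): print(k.sum(),P[k].mean(0).round(4),cv2.minEnclosingCircle(P[k][:,:2].astype(np.float32)))
togo([.615,-.266,.1])
E
```

```text
time_s: 2.8
tool_pos: [0.6172, -0.2537, 0.2002]
tool_rot: [0.001, -0.031, 1.0, 0.001]
wrist_force: [0.2, 0.4, -0.3]
gripper_width: 0.707
gripper_force: 0.0
t 2.8 pos [ 0.6172 -0.2537  0.2002] z [ 0.002  0.002 -1.   ] go [ 0.078 -0.308  2.505] roll 0.14 F [ 0.2  0.4 -0.3] w 0.707 gf 0.0
311 [ 0.613  -0.266   0.0513] ((0.6136690974235535, -0.26592862606048584), 0.01102930586785078)
2393 [ 0.6117 -0.266   0.0156] ((0.6137511730194092, -0.26618409156799316), 0.037069570273160934)
t 2.85 pos [ 0.6171 -0.2539  0.2004] z [ 0.002  0.001 -1.   ] go [ 0.077 -0.303  2.509] roll 0.13 F [ 0.4 -0.2  0.1] w 0.707 gf 0.0
```

View pics/w1.png

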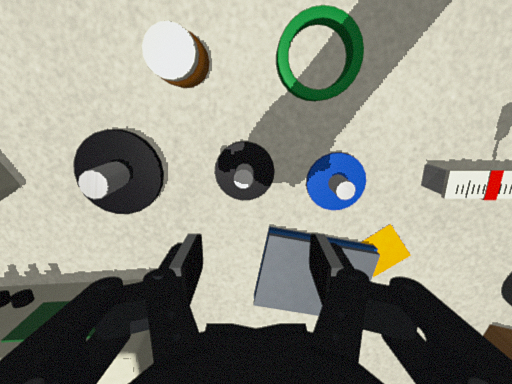

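The small black lid is at (245,170) in the wrist view, between the large black lid (118,170) and the blue one (335,180). It lies at (0.6137, -0.266). Next I'll descend and grip the knob.

```bash
python3 -m jog '0.11 -0.3 0 0 60;0.11 -0.3 1.2 0 60;0.11 -0.3 2.4 0 60;0.11 -0.3 3.4 0 60;0.11 -0.3 4 0 60;0.11 -0.3 4.36 0 60;0.11 -0.3 4.36 0 60' && python3 -c "
from h import *;togo([.6137,-.266,.025])"
```

```text
time_s: 3.55
tool_pos: [0.6114, -0.268, 0.0232]
tool_rot: [-0.002, -0.029, 1.0, 0.001]
wrist_force: [-1.1, -0.3, -0.1]
gripper_width: 0.699
gripper_force: 0.0
t 3.55 pos [ 0.6114 -0.268   0.0232] z [-0.003  0.001 -1.   ] go [-0.061  0.048 -0.046] roll -0.06 F [-1.1 -0.3 -0.1] w 0.699 gf 0.0
```

```bash
python3 -m jog '-0.03 0.03 -0.05 0 60;-0.03 0.03 -0.05 0 15;-0.03 0.03 -0.05 0 15;-0.03 0.03 -0.05 0 15;-0.03 0.03 -0.05 0 15;-0.03 0.03 -0.05 0 15;-0.03 0.03 -0.05 0 15;-0.03 0.03 -0.05 0 15' 60 && python3 -c "
from h import *;togo([.6137,-.266,.025])"
```

```text
time_s: 4.35
tool_pos: [0.6152, -0.2678, 0.0288]
tool_rot: [0.001, -0.029, 1.0, -0.001]
wrist_force: [-0.6, 0.6, 6.0]
gripper_width: 0.238
gripper_force: 59.0
t 4.35 pos [ 0.6152 -0.2678  0.0288] z [ 0.003 -0.001 -1.   ] go [0.036 0.047 0.094] roll -0.03 F [-0.6  0.6  6. ] w 0.238 gf 59.0
```

```bash
python3 -m jog '0 0 -0.5 0 15;0 0 -1.5 0 15;0 0 -2.5 0 15;0 0 -3.5 0 15;0 0 -4.3 0 15;0 0 -4.3 0 15' && python3 -c "
from h import *;togo([.534,.1757,.2])"
```

```text
time_s: 4.95
tool_pos: [0.6164, -0.2694, 0.2048]
tool_rot: [0.005, -0.029, 1.0, -0.003]
wrist_force: [0.2, -0.3, -0.4]
gripper_width: 0.236
gripper_force: 58.8
t 4.95 pos [ 0.6164 -0.2694  0.2048] z [ 0.009 -0.005 -1.   ] go [ 1.404 11.229  0.044] roll -0.03 F [ 0.2 -0.3 -0.4] w 0.236 gf 58.8
```

```bash
python3 -m jog '1.4 11.2 0 0 15;1.4 11.2 0 0 15;1.4 11.2 0 0 15;1.4 11.2 0 0 15;1.4 11.2 0 0 15;1.4 11.2 0 0 15;1.4 11.2 0 0 15;1.4 11.2 0 0 15;1.4 11.2 0 0 15;1.4 11.2 0 0 15'>/dev/null; python3 -m jog '0 0 0 0 15;0 0 0 0 15;0 0 0 0 15'>/dev/null;  python3 - <<'E'
from h import *
togo([.534,.1757,.2]); p,d=robot.camera("wrist"); cv2.imwrite("pics/w2.png",p[:,:,::-1]); P,u,v=cloud("wrist",d,d>0)
o=robot.get_obs()["tool_pos"]
near=np.hypot(P[:,0]-o[0],P[:,1]-o[1])<.055
print(np.histogram(P[near][:,2],np.arange(.08,.26,.01)))
k=near&(abs(P[:,2]-(o[2]-.0128))<.006); print("disc",k.sum(),P[k].mean(0).round(4),cv2.minEnclosingCircle(P[k][:,:2].astype(np.float32)),P[k][:,2].min(),P[k][:,2].max())
k=near&(abs(P[:,2]-.109)<.004); print("collar",k.sum()); 
ps,ds=robot.camera("scene"); cv2.imwrite("pics/s2.png",cv2.resize(ps[100:300,180:380,::-1],(600,600)))
togo([.534,.1757,.2])
E
```

```text
t 6.25 pos [0.5322 0.1741 0.1985] z [-0.    -0.001 -1.   ] go [-0.048  0.037 -0.038] roll -0.26 F [ 1.   0.6 -1.3] w 0.242 gf 59.1
(array([   0, 3296, 1230,   15,    0,    0,    0,    0,    0,   41, 5708,
        234,  539,  833, 1914,  852, 1948]), array([0.08, 0.09, 0.1 , 0.11, 0.12, 0.13, 0.14, 0.15, 0.16, 0.17, 0.18,
       0.19, 0.2 , 0.21, 0.22, 0.23, 0.24, 0.25]))
disc 5749 [0.5167 0.1752 0.1854] ((0.5314499139785767, 0.17626914381980896), 0.03739676997065544) 0.179936386849852 0.19182936955082858
collar 1195
t 6.35 pos [0.5323 0.1746 0.1988] z [-0.    -0.001 -1.   ] go [-0.045  0.025 -0.031] roll -0.24 F [-0.6 -0.9 -1.7] w 0.237 gf 59.1
```

View pics/w2.png

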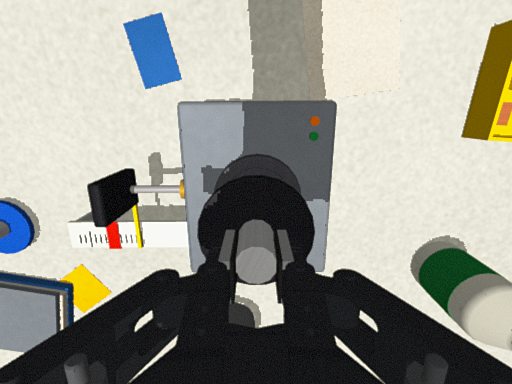

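The lid hangs level over the port: disc centre at pixel (256,215), (0.5315, 0.1763), so 2.5 mm short in x. Now I'll lower it.

```bash
python3 -m jog '-0.06 -0.01 0 0 15;-0.06 -0.01 0.5 0 15;-0.06 -0.01 1 0 15;-0.06 -0.01 1.3 0 15;-0.06 -0.01 1.45 0 15;-0.06 -0.01 1.55 0 15;-0.06 -0.01 1.62 0 15;-0.06 -0.01 1.7 0 15;-0.06 -0.01 1.75 0 15;-0.06 -0.01 1.75 0 15' && python3 -c "
from h import *;togo([.534,.1757,.13])"
```

```text
time_s: 7.35
tool_pos: [0.5347, 0.1765, 0.1298]
tool_rot: [0.0, -0.029, 1.0, 0.0]
wrist_force: [-0.4, -1.1, 2.0]
gripper_width: 0.232
gripper_force: 59.6
t 7.35 pos [0.5347 0.1765 0.1298] z [ 0.001  0.001 -1.   ] go [ 0.018 -0.02  -0.006] roll -0.03 F [-0.4 -1.1  2. ] w 0.232 gf 59.6
```

Contact, with z at the home height. I'll release, back off and check the seating.

```bash
python3 -m jog '0 0 0.02 0 15;0 0 0.02 0 40;0 0 0.02 0 45;0 0 0.02 0 45;0 0 0.02 0 45;0 0 -0.5 0 45;0 0 -1.5 0 45;0 0 -2.3 0 45;0 0 -2.3 0 45;0 0 -2.3 0 45'
python3 - <<'E'
from h import *
for c in("wrist","top"):
    p,d=robot.camera(c); cv2.imwrite(f"pics/{c}3.png",p[:,:,::-1]); P,u,v=cloud(c,d,d>0)
    near=np.hypot(P[:,0]-.534,P[:,1]-.1757)<.05
    for n,z0,z1 in(("disc",.112,.124),("knob",.147,.160)):
        k=near&(P[:,2]>z0)&(P[:,2]<z1)
        if k.sum()>3: 
            A=np.c_[P[k][:,:2]-[.534,.1757],np.ones(k.sum())]; print(c,n,k.sum(),cv2.minEnclosingCircle(P[k][:,:2].astype(np.float32)),"z,slopes",np.linalg.lstsq(A,P[k][:,2],rcond=None)[0].round(4))
    # paddle & band
    k=(abs(P[:,0]-.542)<.03)&(abs(P[:,1]-.04)<.03)&(P[:,2]>.12)&(P[:,2]<.13); print("paddle",k.sum(),P[k].mean(0).round(4))
    col=p[v,u].astype(int); q=(abs(P[:,0]-.606)<.03)&(abs(P[:,1]-.02)<.05)&(abs(P[:,2]-.053)<.012)
    k=q&(col[:,0]>2*col[:,1])&(col[:,0]>90); print("red",k.sum(),P[k].mean(0).round(4))
    k=q&(col[:,0]>1.6*col[:,2])&(col[:,1]>1.6*col[:,2]); print("yel",k.sum(),P[k].mean(0).round(4))
togo([.542,.040,.19])
E
```

```text
time_s: 8.35
tool_pos: [0.5348, 0.1765, 0.2215]
tool_rot: [0.001, -0.029, 1.0, 0.0]
wrist_force: [-0.1, 0.5, 0.3]
gripper_width: 0.527
gripper_force: 0.0
wrist disc 3816 ((0.5326381325721741, 0.1783355176448822), 0.03705853223800659) z,slopes [-0.0043  0.      0.1153]
wrist knob 533 ((0.5322905778884888, 0.1782495677471161), 0.011084808968007565) z,slopes [ 0.037  -0.0075  0.1512]
paddle 535 [0.5392 0.0424 0.1227]
red 269 [0.6033 0.0128 0.0493]
yel 331 [0.5997 0.0261 0.052 ]
top disc 161 ((0.5265556573867798, 0.16060778498649597), 0.030258070677518845) z,slopes [0.0403 0.0462 0.1178]
top knob 22 ((0.5340808629989624, 0.17199617624282837), 0.0088805528357625) z,slopes [-0.0248  0.3072  0.1538]
paddle 47 [0.5422 0.0399 0.1241]
red 40 [0.6055 0.0116 0.0508]
yel 13 [0.5958 0.0437 0.058 ]
t 8.45 pos [0.5334 0.1764 0.2196] z [-0.002 -0.001 -1.   ] go [-0.016 -3.415  0.741] roll -0.03 F [ 0.2 -0.1  0.1] w 0.528 gf 0.0
```

View pics/wrist3.png

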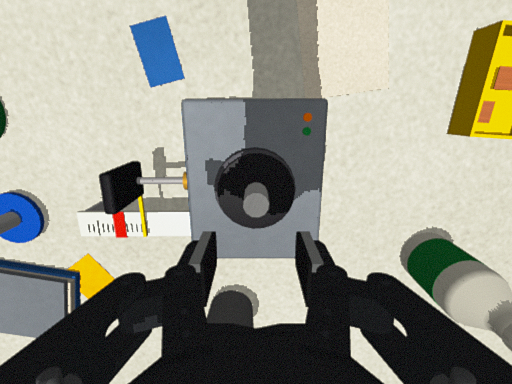

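The lid is home and level: disc at pixel (255,187), top z about 0.116 m. The pull needed is about 32.5 mm. Next I'll go above the paddle.

```bash
python3 -m jog '-0.02 -3.42 0 0 45;-0.02 -3.42 0 0 45;-0.02 -3.42 0 0 45;-0.02 -3.42 0.5 0 45;-0.02 -3.42 1.2 0 45;-0.02 -3.42 1.2 0 45;-0.02 -3.42 1.2 0 45' >/dev/null; python3 -c "
from h import *;togo([.542,.040,.088])"
```

```text
t 9.15 pos [0.5421 0.0402 0.1718] z [-0.003 -0.001 -1.   ] go [-0.003 -0.003  2.095] roll -0.02 F [ 0.9 -0.2 -0.2] w 0.525 gf 0.0
```

```bash
python3 -m jog '0 0 0.8 0 45;0 0 1.6 0 45;0 0 2.05 0 45;0 0 2.05 0 45;0 0 2.05 0 5;0 0 2.05 0 5;0 0 2.05 0 5;0 0 2.05 0 5;0 0 2.05 0 5;0 0 2.05 0 5' 90; python3 -c "
from h import *;togo([.542,.040,.088])"
```

```text
time_s: 10.15
tool_pos: [0.5449, 0.0398, 0.0931]
tool_rot: [0.002, -0.029, 1.0, 0.0]
wrist_force: [-1.4, -1.3, 6.8]
gripper_width: 0.128
gripper_force: 88.5
t 10.15 pos [0.5449 0.0398 0.0931] z [ 0.004  0.001 -1.   ] go [0.073 0.009 0.127] roll -0.03 F [-1.4 -1.3  6.8] w 0.128 gf 88.5
```

```bash
python3 -m jog '0 -0.1 0 0 5;0 -0.2 0 0 5;0 -0.3 0 0 5;0 -0.4 0 0 5;0 -0.5 0 0 5;0 -0.6 0 0 5;0 -0.7 0 0 5;0 -0.81 0 0 5;0 -0.81 0 0 5;0 -0.81 0 0 5'; python3 -m jog '0 0 0 0 5;0 0 0 0 5'>/dev/null
cat > chk.py <<'E'
from h import *
import sys
togo([.544,.0075,.09])
ux=np.array([.06,-.998])
for c in("wrist","top","scene"):
    p,d=robot.camera(c); cv2.imwrite(f"pics/{c}{sys.argv[1]}.png",p[:,:,::-1]); P,u,v=cloud(c,d,d>0)
    col=p[v,u].astype(int); q=(abs(P[:,0]-.606)<.017)&(abs(P[:,1]-.01)<.06)&(abs(P[:,2]-.053)<.012)
    for n,k in(("red",q&(col[:,0]>2*col[:,1])&(col[:,0]>90)),("yel",q&(col[:,0]>1.6*col[:,2])&(col[:,1]>1.6*col[:,2]))):
        if k.sum(): print(c,n,k.sum(),P[k].mean(0).round(4),"out",(P[k][:,:2]-[.542,.04])@ux@np.ones(k.sum())/k.sum(),np.percentile((P[k][:,:2]-[.542,.04])@ux,[5,95]).round(4))
togo([.544,.0075,.09])
E
python3 chk.py 4; python3 -c "
import cv2,numpy as np
a=cv2.imread('pics/wrist4.png');b=cv2.imread('pics/top4.png')[150:220,190:290];cv2.imwrite('pics/e.png',np.hstack([a[:,:400],cv2.resize(b,(400,384),interpolation=cv2.INTER_CUBIC)]))"
```

```text
time_s: 11.15
tool_pos: [0.5466, 0.0123, 0.093]
tool_rot: [0.002, -0.031, 1.0, 0.003]
wrist_force: [-0.6, 6.8, 8.3]
gripper_width: 0.13
gripper_force: 88.7
t 11.35 pos [0.5465 0.0124 0.093 ] z [ 0.003  0.007 -1.   ] go [ 0.071 -0.119  0.075] roll 0.14 F [-1.2  6.7  8.1] w 0.123 gf 88.7
wrist red 22 [0.6209 0.0098 0.0503] out 0.03487515403957502 [0.0317 0.0381]
wrist yel 16 [0.6177 0.0153 0.0553] out 0.02914626603532474 [0.0245 0.0351]
scene red 19 [0.6099 0.0104 0.0505] out 0.03357226367858085 [0.0297 0.0369]
scene yel 18 [0.6062 0.0131 0.0541] out 0.030696498899906246 [0.0264 0.0354]
t 11.5 pos [0.5466 0.0124 0.0931] z [ 0.003  0.007 -1.   ] go [ 0.072 -0.12   0.075] roll 0.15 F [-2.2  6.6  7.8] w 0.128 gf 88.7
```

View pics/e.png

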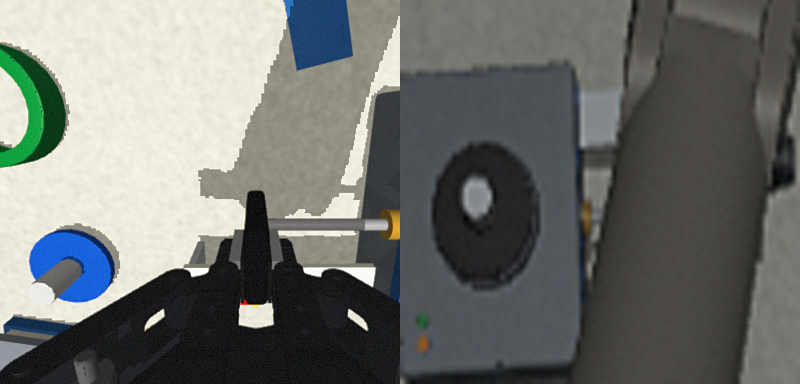

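The view shows the handle gripped, at about (257,240) in the left half, and the lid still seated, at (487,215) in the right half. Arm give left the pull at about 27.5 mm, so 5 mm more is needed.

```bash
python3 -m jog '0 -0.06 0 0 5;0 -0.13 0 0 5;0 -0.13 0 0 5;0 -0.13 0 0 5;0 -0.13 0 0 5'>/dev/null; python3 chk.py 5; python3 -c "
import cv2
a=cv2.imread('pics/scene5.png')[150:240,220:340];cv2.imwrite('pics/f.png',cv2.resize(a,(800,600),interpolation=cv2.INTER_CUBIC))"
```

```text
t 12.0 pos [0.5469 0.0076 0.0931] z [ 0.003  0.007 -1.   ] go [0.072 0.001 0.077] roll 0.16 F [-1.7  6.6  8.4] w 0.125 gf 88.7
wrist red 3 [0.6217 0.0083 0.0506] out 0.03645244842181846 [0.0357 0.0372]
wrist yel 10 [0.6169 0.0136 0.0579] out 0.03084652998640296 [0.0293 0.0324]
scene red 12 [0.6163 0.0137 0.0507] out 0.03071014806873439 [0.0274 0.035 ]
scene yel 21 [0.6053 0.0121 0.0554] out 0.03163495977723411 [0.0289 0.0358]
t 12.15 pos [0.5468 0.0076 0.093 ] z [ 0.003  0.007 -1.   ] go [0.071 0.002 0.076] roll 0.16 F [-0.4  7.6  9.2] w 0.126 gf 88.7
```

View pics/f.png

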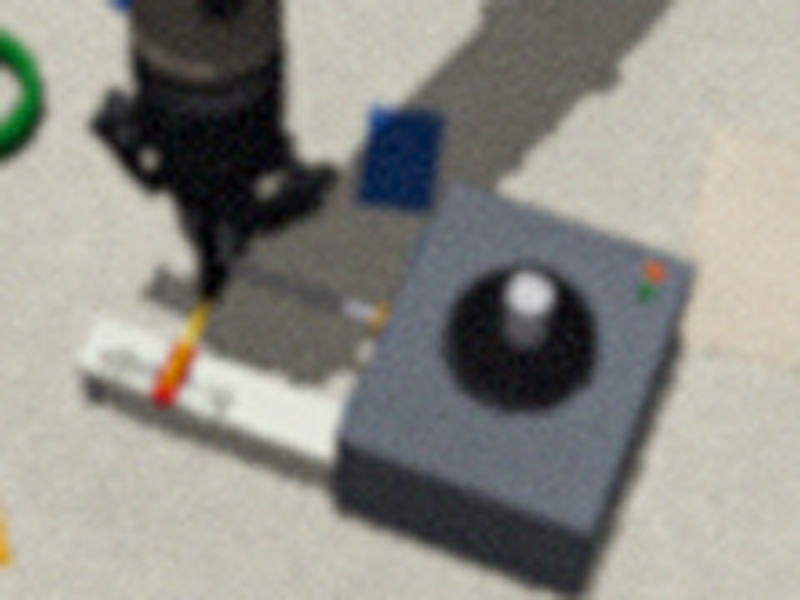

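The pointer (185,360) stands in the middle of the red band (175,375), and the lid is seated (525,340). I'll hold, confirm nothing creeps, and hand in.

```bash
python3 -m jog '0 0 0 0 5;0 0 0 0 5;0 0 0 0 5;0 0 0 0 5;0 0 0 0 5'; python3 -c "
from h import *;togo([.544,.0075,.09]);print(robot.close_job())"
```

```text
time_s: 12.65
tool_pos: [0.5468, 0.0076, 0.0931]
tool_rot: [0.002, -0.031, 1.0, 0.004]
wrist_force: [-1.0, 8.4, 7.8]
gripper_width: 0.13
gripper_force: 88.7
t 12.65 pos [0.5468 0.0076 0.0931] z [ 0.003  0.007 -1.   ] go [0.072 0.001 0.076] roll 0.16 F [-1.   8.4  7.8] w 0.13 gf 88.7
the job is handed in; nothing more can be done
None
```

I put the small black lid fully home on the port and let it go, then pulled the shutter out about 32 mm so its pointer stands over the red band, and handed in at 12.65 s still holding the handle.

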